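Clip the spice jar shut and hold the carousel with it at the front

TASK

On the spice carousel one jar has a wire clip with a thumb tab that is hanging open: first swing that clip up over the jar's lid until it stands fully home in its catch. Then take the carousel by its upright turning peg and turn it, smoothly and without spinning it, until that clip-top jar faces the front, in line with the nose of the carousel's fixed foot. Finish while still gripping the peg so that the carousel stays still there; leave the clip closed and do not push the other things on the worktop about.

Things in the scene. Friction and masses are not known exactly. Their poses are not given: they have to be found in the camera images.
- carousel_base: Fixed wooden foot of the spice carousel: round, 230 mm wide, 12 mm high, bolted down. Origin on the turning axis at worktop height; z up; its -x axis is the front, where a straight nose 30 mm wide sticks out to 165 mm from the axis (35 mm beyond the disc above).
- disc_top (a point): Centre of the turning wooden disc's top, 30 mm above the worktop; disc 260 mm wide. Steel hub post, 18 mm wide, to 85 mm above the worktop. Five glass jars are fixed on the disc, evenly spaced, 72 mm from the axis, and do not come off: four plain screw-top jars 48 to 52 mm wide with lids at most 102 mm above the worktop, and the clip-top jar.
- carousel (a joint): Turn of the disc about the vertical axis, rad, positive anticlockwise seen from above, no end stops (it starts between 0.8 and 5.4 and is not wrapped). At 0 (and 6.28) the clip-top jar is at the front, over the foot's nose. Friction about 0.06 N m.
- clip_jar (a point): Point on the axis of the clip-top jar (58 mm wide, domed glass lid topping out at 100 mm above the worktop), 82 mm above the worktop at the clip's two side pivots: the clip's hinge point. The hinge axis is level and tangential to the disc. x axis: from the jar towards the carousel's axis (so -x is outward); z up.
- bail (a joint): Angle of the jar's wire clip, rad: 0 = closed (upright over the lid, against the catch's end stop), growing as it swings down outward, away from the carousel's axis; it can open to 1.5. It starts open at 0.9 to 1.35. A light friction hinge (0.02 N m): it stays where it is left.
- bail_tab (a point): Middle of the grip length of the clip's steel thumb tab, 54 mm from the hinge. The clip is a loop of 4 mm wire 68 mm wide, its crossbar 36 mm from the hinge; from it the tab runs on to 66 mm from the hinge, 14 mm wide along the hinge axis (the sides to pinch), 6 mm thick. Site z axis: from hinge to tab tip; y: along the hinge axis.
- turning_peg: Upright round wooden handle peg on the disc, free to spin about its own axis, 16 mm in diameter, 110 mm from the carousel's axis, straight across the axis from the clip-top jar. Origin at its foot, 30 mm above the worktop; its top is 145 mm above the worktop, higher than all the jars' lids.
- mug: Bystander: white ceramic mug, 80 mm wide, 95 mm high, handle at its side, loose; origin under its centre.
- oil_bottle: Bystander: green glass oil bottle, 60 mm wide, 160 mm high, loose; origin under its centre.
- salt_shaker: Bystander: white ceramic salt shaker, 44 mm wide, 70 mm high, loose; origin under its centre.
- bowl: Bystander: white ceramic bowl, 130 mm wide, 50 mm high, loose; origin under its centre.
- matchbox: Bystander: cardboard matchbox, 55 x 38 x 16 mm, loose; origin under its centre.
- spoon: Bystander: wooden spoon lying on the worktop, 200 mm long, loose.
- jam_jar: Bystander: amber glass jam jar with steel lid, 66 mm wide, 90 mm high, loose; origin under its centre.

How it is judged (in metres and radians):
On the way, in this order (a step that is already met when the one before it is completed fails the run):
1. the jar's clip is swung fully home into its catch before the jar is turned to the front (value of joint bail below 0.1 rad and value of joint carousel between 0.4 and 5.8 rad), for 0.2 s.
2. the jar is then turned to the front with the fingers on the peg (x of clip_jar in the frame of carousel_base below -0.05 m and y of clip_jar in the frame of carousel_base between -0.012 and 0.012 m and contact force between the fingers and turning_peg above 1 N), for 0.2 s.
At the end, for the whole second after the job is handed in: The clip is closed (within 0.12 rad of its stop), the clip-top jar is at the front within 12 mm sideways (about 9 degrees) of the foot's centre line, the carousel is still (under 0.05 rad/s), and the fingers press on the turning peg with more than 2 N through the last second (value of joint bail below 0.12 rad and x of clip_jar in the frame of carousel_base below -0.05 m and y of clip_jar in the frame of carousel_base between -0.012 and 0.012 m and velocity of joint carousel between -0.05 and 0.05 rad/s and contact force between the fingers and turning_peg above 2 N); the arm keeps its last pose, push and grip.
It fails at once if a bystander is pushed more than 30 mm (distance of any of mug, oil_bottle, salt_shaker, bowl, matchbox, spoon, jam_jar from where it was at the start of the episode above 0.03 m).
It fails at once if the carousel is spun faster than 3 rad/s (velocity of joint carousel above 3 rad/s or velocity of joint carousel below -3 rad/s).
It also fails if it takes over 56 s, if anything falls off the work surface, if the arm or the gripper's body presses on something with over 40 N, if the wrist force passes 120 N, or if a joint passes its speed limit or range.

ROBOT

A 6-joint arm with a two-finger parallel gripper is mounted at the origin on the work surface. World frame = base frame: x ahead of the robot, y to its left, z up, the work surface at z = 0. Lengths are in mm, angles in degrees, forces in N, time in s.
With the tool pointing down it reaches from about 350 to 850 mm from the base axis. Payload 8.1 kg.
Tool frame: the origin (TCP) lies at the very end of the fingers, on their centre line; the grasp point (between the pads) lies 19 mm behind it; z points along the fingers, y is the line along which they close (so a half turn about z gives the same grasp; the last joint's range is limited). The gripper opens to 85 mm and grips with 20 to 120 N. Pads are 22 mm wide; open, the fingers measure 114 mm over their backs; the gripper's body (76 mm by 85 mm) begins 54 mm behind the grasp point. The pads swing forward as they close: fully open they stand 13 mm farther back than shut.
Start: joints at [-72.731, 7.471, 85.268, -0, 87.261, -4.893], TCP at [226.356, -555.669, 231.292] pointing down, gripper open.
Joint ranges: [-169.43, 169.43], [-51.17, 129.36], [1.28, 143.12], [-76.62, 256.62], [0, 156.53], [-152.29, 152.29]. Speed limits (degrees/s): [136.94, 136.94, 159.86, 180, 180, 180].

INTERFACE

Orientations are given as [roll, pitch, yaw] about the fixed x, y, z axes, in that order (R = Rz(yaw) Ry(pitch) Rx(roll)).
In Python, from bench import sense, eyes, job, models gives the robot as it stands. The module is installed in compiled form; this text tells all that it offers.
- The arm moves only by the tool apply_moves, never from a script. Its argument "rows" is a list of rows, each a list of 6 numbers: the shift along the tool's x, y, z in mm, then the turn, a rotation vector about the tool's x, y, z in rad. In form: [[dx, dy, dz, rx, ry, rz], ...]. A call has exactly 5 rows; each row shifts and turns the commanded pose from where the row before left it, along the tool's axes as they then stand; what a row does not reach is not made up. A row lasts 1/8 s, in which the tool goes at most 62.5 mm and 10.7 degrees, less where a joint would pass 70% of its speed; a pose out of reach is approached as far as the arm can. A call is refused whole if a number of a shift passes 62.5 or a number of a turn 0.188, either way. A call with a gripper value outside its range is refused whole. "fingers" is the finger opening in mm, from 0 to 85.4, set as the call begins (left out, the last holds). The fingers move at their own pace and stop on an object; "grip_force" is the grip in N (left out, the last holds). Time passes only in rows, so rows that do not move let the fingers close, or fill a call up. It gives the time, the measured TCP pose, the force, the opening and the grip force at its end, in the units of the state.
- sense(): the state, without advancing time (a new reading comes with each control period).
- eyes.snapshot(name): name is "scene" or "side" or "wrist"; returns (picture, depth): 480x640x3 uint8, red, green, blue; 480x640 float32, mm along the optical axis (not along the pixel's ray), 0 where there is no reading.
- eyes.get_calibration(name): a dict with "intrinsics" (3x3 intrinsics, pixels), "D" ([k1, k2, p1, p2, k3] as OpenCV has them; the pictures are not rectified), "R" (3x3) and "t" (3): a world point X has camera coordinates R X + t; the wrist camera has in their place "mount" (4x4, takes a point from camera to tool coordinates, whose origin is the TCP and whose axes are the flange's). Camera axes: x right, y down, z forward; pixel columns grow to the right and rows downward; lengths in mm; the calibration is good to about 2 mm. A picture is of the moment at which its call begins: read the wrist's pose just before it. get_calibration takes no time and is no camera call.
- job.hand_in(): hands the job in; it is judged then, once.
Trained networks look in the newest picture that a camera, given by its name, has taken for a name from the list of things; names that differ only in an ending like _2 or _b are one class to them, and where a whole thing is asked for, a point or a joint stands for the part that bears it (a point fixed in the world has none). Each returns a list of dicts, best first, with "confidence" (0 to 1); they miss things now and then, are a little off and sometimes report something else, mostly with a low value. They report only what shows in the picture. A call takes as long as a camera call.
- models.boxes_of(name, camera): "xyz" ([x, y, z] in mm, in world coordinates, good to about 4 mm: the middle of the surface that is visible of it).
- models.cut_out(name, camera): "pixels" (480x640 bool, what is visible of it).
- models.place_of(name, camera): "xyz" ([x, y, z] in mm, in world coordinates, good to about 4 mm: a listed point, or the origin of a listed thing).
The state is a dict: "time": time; "joint_pos": joint angles; "qd": joint speeds; "joint_efforts": joint torques, N m; "tool_pos": TCP position; "tcp_rot": TCP orientation; "ft_force": force on the tool from outside, world axes, zero at the start; "wrist_torque": the same for the moment, N m; "finger_gap": finger opening in mm; "grip_force": force on a finger pad.
Only numpy, scipy, OpenCV 4.12 (cv2) and the standard library are available. Lean on these libraries where they do the work, as an engineer would, in place of code of your own. Each camera call takes 0.05 s, during which the arm holds its last target. There are 200 camera calls.

## Working session

There is one attempt and no reset: what is moved stays moved. The work goes in short steps, Python scripts to look and compute and a tool call to move; the robot and the scene stay as the last step left them, time stands still between calls to the robot, and variables do not carry over. Pictures are saved under pics/ and viewed, at most 10 in all, crops included, and the job is handed in when it is done.

Besides the shell and the picture viewer there is one more tool, called after ">>>" as a command line: name --pt "numbers of a row" for each row, then --argument value for the rest. apply_moves: Moves the arm, as the interface text tells. Its arguments: {"type":"object","properties":{"rows":{"type":"array"},"fingers":{"type":"number"},"grip_force":{"type":"number"}},"required":["rows"]}

```bash
mkdir -p pics
cat > h.py <<'E'
from bench import sense, eyes, job, models
import numpy as np, cv2
from scipy.spatial.transform import Rotation as Ro
def best(f,n,c):
    r=f(n,c)
    return (np.round(r[0]['xyz'],0).tolist(), round(r[0]['confidence'],2)) if r else None
E
python3 - <<'E'
from h import *
s=sense();print(s['time'],s['tool_pos'],s['tcp_rot'],s['finger_gap'])
for c in('scene','side'):
    p,d=eyes.snapshot(c);cv2.imwrite(f'pics/{c}0.png',p[:,:,::-1])
    for n in('carousel_base','disc_top','clip_jar','bail_tab','turning_peg'): print(c,n,best(models.place_of,n,c))
for n in('mug','oil_bottle','salt_shaker','bowl','matchbox','spoon','jam_jar'): print(n,best(models.place_of,n,'scene'))
print(sense()['time'])
E
```

```text
0.0 [ 226.17540197 -555.12085192  230.23347619] [-1.79891019e+02 -7.75471751e-03  2.21608469e+01] 85.64739482001147
scene carousel_base ([765.0, -165.0, -2.0], 0.72)
scene disc_top ([599.0, 2.0, 31.0], 0.57)
scene clip_jar ([663.0, -18.0, 85.0], 0.75)
scene bail_tab ([713.0, -39.0, 97.0], 0.7)
scene turning_peg ([492.0, 31.0, 32.0], 0.64)
side carousel_base ([596.0, 2.0, 7.0], 0.55)
side disc_top ([594.0, 2.0, 34.0], 0.85)
side clip_jar ([668.0, -20.0, 87.0], 0.89)
side bail_tab ([718.0, -34.0, 96.0], 0.6)
side turning_peg ([493.0, 36.0, 29.0], 0.86)
mug ([517.0, 212.0, 0.0], 0.92)
oil_bottle ([651.0, 227.0, 0.0], 0.93)
salt_shaker ([487.0, -176.0, -3.0], 0.9)
bowl ([646.0, -221.0, 1.0], 0.7)
matchbox ([392.0, 156.0, 2.0], 0.57)
spoon ([334.0, -394.0, 2.0], 0.73)
jam_jar ([765.0, -161.0, -4.0], 0.89)
0.95
```

View pics/scene0.png

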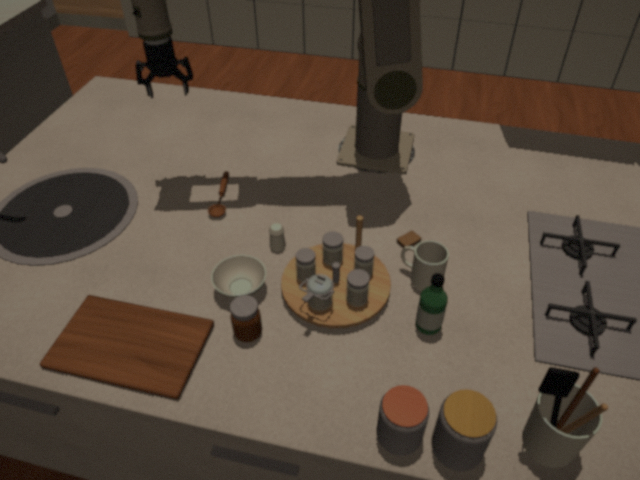

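View pics/side0.png

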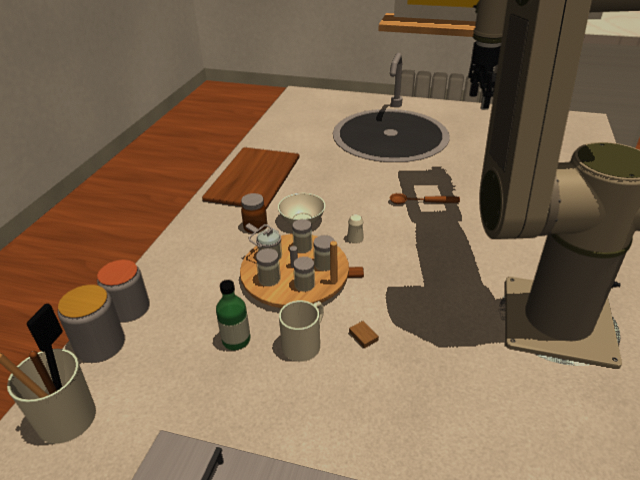

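The scene view shows the carousel at about (335,285), with the clip jar at (320,290), its clip hanging toward (310,310) and the peg at (358,230). The side view shows the nose at (355,271), on the robot side of the disc, and the peg at (335,262). Next I measure the nose and plan the approach.

```bash
cat >> h.py <<'E'
def deproj(cam,px,d,R=None,t=None):
    k=eyes.get_calibration(cam);px=np.asarray(px,float).reshape(-1,2)
    n=cv2.undistortPoints(px[:,None],np.array(k['intrinsics']),np.array(k['D']))[:,0]
    z=np.array([d[int(v),int(u)] for u,v in px])
    P=np.c_[n*z[:,None],z]
    if cam=='wrist':
        M=np.array(k['mount']);s=sense();Rt=Ro.from_euler('xyz',s['tcp_rot'],degrees=True).as_matrix()
        return (P@M[:3,:3].T+M[:3,3])@Rt.T+s['tool_pos']
    return (P-np.array(k['t']))@np.array(k['R'])
def plan(xyz,yaw=None,tilt=None,pose=None):
    s=sense();R=Ro.from_euler('xyz',s['tcp_rot'],degrees=True)
    print('tool shift',np.round(R.inv().apply(np.array(xyz)-s['tool_pos']),1),end=' ')
    if yaw is not None:
        T=Ro.from_euler('xyz',[180,0,yaw],degrees=True)
        print('rotvec',np.round((R.inv()*T).as_rotvec(),3),end='')
    print()
E
python3 - <<'E'
from h import *
p,d=eyes.snapshot('side')
for q in [(352,271),(357,271),(362,271),(362,268),(362,274),(355,267)]:
    print(q,p[q[1],q[0]],deproj('side',[q],d).round(0))
hsv=cv2.cvtColor(p,cv2.COLOR_RGB2HSV)
P=[(u,v) for v in range(262,282) for u in range(346,368) if d[v,u]>0]
X=deproj('side',P,d);m=(X[:,2]>8)&(X[:,2]<17)&(np.hypot(X[:,0]-597,X[:,1]-2)>133)
print(m.sum(),X[m].mean(0),X[m].min(0),X[m].max(0))
plan([715,-37,190],-17)
E
```

```text
(352, 271) [116  61  26] [[463. -32.  12.]]
(357, 271) [114  59  24] [[451. -34.  12.]]
(362, 271) [110  56  22] [[441. -43.   8.]]
(362, 268) [115  60  26] [[443. -51.  10.]]
(362, 274) [91 44 13] [[438. -28.  12.]]
(355, 267) [123  74  39] [[460. -50.  10.]]
93 [453.95580366 -37.43329389  10.23997382] [435.6061076  -55.73478385   8.05664762] [471.33652447 -19.60916643  13.36381395]
tool shift [ 648.2 -296.    41.3] rotvec [0.    0.    0.684]
```

>>> apply_moves --pt "54 -25 0 0 0 0" --pt "54 -25 0 0 0 0" --pt "54 -25 0 0 0 0" --pt "54 -25 0 0 0 0" --pt "54 -25 0 0 0 0" --fingers 45 --grip_force 25

```text
time: 1.62
tool_pos: [430.4, -336.6, 231.6]
tcp_rot: [180.0, -0.0, 22.2]
ft_force: [1.5, -0.9, 0.4]
finger_gap: 44.7
grip_force: 0.0
```

>>> apply_moves --pt "54 -25 0 0 0 0" --pt "54 -25 0 0 0 0" --pt "54 -25 0 0 0 0" --pt "54 -25 0 0 0 0" --pt "0 0 0 0 0 0.17"

```text
time: 2.25
tool_pos: [593.7, -160.0, 230.9]
tcp_rot: [-179.9, -0.0, 12.5]
ft_force: [-0.8, -1.0, -0.2]
finger_gap: 45.1
grip_force: 0.0
```

>>> apply_moves --pt "0 0 0 0 0 0.171" --pt "0 0 0 0 0 0.171" --pt "0 0 0 0 0 0.171" --pt "0 0 0 0 0 0" --pt "0 0 0 0 0 0"

```text
time: 2.88
tool_pos: [591.6, -164.0, 231.3]
tcp_rot: [-180.0, 0.0, -16.8]
ft_force: [-0.9, -0.3, -0.4]
finger_gap: 44.9
grip_force: 0.0
```

Run:
```python
from h import *
s=sense();print(s['time'],s['tool_pos'],s['tcp_rot'],s['finger_gap'])
p,d=eyes.snapshot('wrist');cv2.imwrite('pics/w1.png',p[:,:,::-1]);np.save('w1.npy',d)
for n in('disc_top','clip_jar','bail_tab','turning_peg'): print(n,best(models.place_of,n,'wrist'))
r=models.cut_out('bail_tab','wrist')
if r:
    m=r[0]['pixels'];v,u=np.nonzero(m);print(r[0]['confidence'],m.sum(),u.mean(),v.mean())
    ok=d[v,u]>0
    if ok.any():
        X=deproj('wrist',np.c_[u,v][ok],d);print(X.mean(0),X.min(0),X.max(0))
```

```text
2.875 [ 591.55337167 -163.97926434  231.29002095] [-1.79998836e+02  3.06164304e-03 -1.67515124e+01] 44.871395717343866
disc_top ([598.0, 1.0, 23.0], 0.66)
clip_jar ([665.0, -14.0, 84.0], 0.66)
bail_tab ([710.0, -35.0, 97.0], 0.69)
turning_peg ([492.0, 33.0, 30.0], 0.53)
0.59 1761 102.96819988642817 135.25780806360024
[701.95922834 -32.76526931  93.93082296] [ 6.55133779e+02 -6.29845853e+01 -2.78976414e-01] [733.70014775  12.89962357 103.41997934]
```

View pics/w1.png

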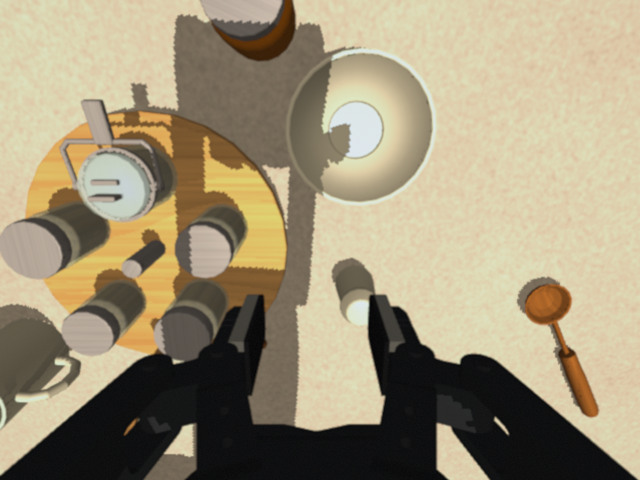

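The wrist view shows the tab running from about (108,143) to its tip at (94,101). The crossbar runs from (63,147) to (152,145).

Run:
```python
from h import *
d=np.load('w1.npy')
X=deproj('wrist',[(94,104),(98,115),(102,126),(107,140),(66,146),(150,146)],d);print(X.round(1))
c=np.array([597.5,1.7])
for x in X: print(np.hypot(*(x[:2]-c)),np.degrees(np.arctan2(*(x[:2]-c)[::-1])))
```

```text
[[722.5 -40.8 101.4]
 [715.3 -39.3 100.1]
 [708.3 -36.4  96.2]
 [698.5 -34.4  94.5]
 [703.8  -1.1  91.4]
 [685.6 -60.8  89.5]]
131.9857148923647 -18.771566604820496
124.71111251851643 -19.208492586922805
117.12746665056142 -18.98274109624562
107.21441215947905 -19.654149194561537
106.3351553168793 -1.5227962366646592
107.99137578213679 -35.368290232908144
```

>>> apply_moves --pt "28 -51.5 0 0 0 0" --pt "28 -51.5 0 0 0 0" --pt "28.3 -52 0 0 0 0.027" --pt "0 0 45 0 0 0" --pt "0 0 45 0 0 0"

```text
time: 3.8
tool_pos: [718.5, -39.3, 140.5]
tcp_rot: [-180.0, -0.1, -18.4]
ft_force: [-0.1, -0.5, -0.1]
finger_gap: 45.2
grip_force: 0.0
```

>>> apply_moves --pt "0 0 28 0 0 0" --pt "0 0 26 0 0 0" --pt "0 0 0 0 0 0" --pt "0 0 0 0 0 0" --pt "0 0 0 0 0 0"

```text
time: 4.42
tool_pos: [718.7, -40.5, 89.6]
tcp_rot: [-180.0, -0.2, -18.5]
ft_force: [0.7, 0.3, -0.2]
finger_gap: 45.0
grip_force: 0.0
```

Run:
```python
from h import *
s=sense();print(s['time'],s['tool_pos'],s['tcp_rot'],s['finger_gap'],s['ft_force'])
p,d=eyes.snapshot('wrist');cv2.imwrite('pics/w2.png',p[:,:,::-1])
```

```text
4.425 [718.74493239 -40.51802348  89.62761567] [-179.96259336   -0.18267935  -18.51503128] 45.034284587701094 [ 0.70357427  0.28821026 -0.17271458]
```

View pics/w2.png

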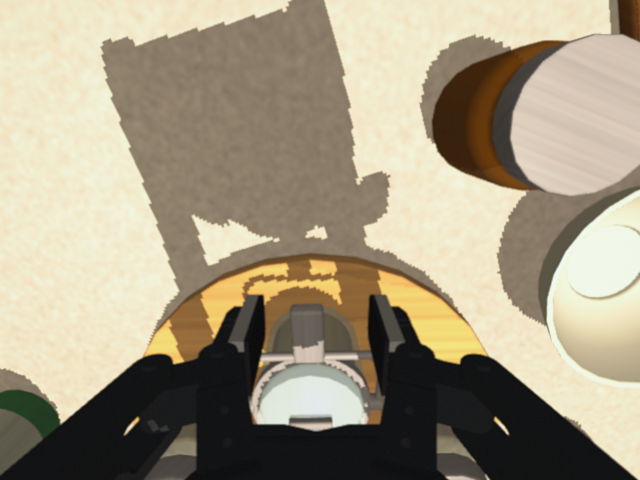

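The tab at (307,330) sits between the fingers and is roughly centred, so I close on it.

>>> apply_moves --pt "0 0 2 0 0 0" --pt "0 0 0 0 0 0" --pt "0 0 0 0 0 0" --pt "0 0 0 0 0 0" --pt "0 0 0 0 0 0" --fingers 8 --grip_force 20

```text
time: 5.1
tool_pos: [717.7, -40.3, 85.5]
tcp_rot: [-180.0, -0.0, -18.5]
ft_force: [1.2, -0.7, 1.9]
finger_gap: 13.1
grip_force: 22.8
```

>>> apply_moves --pt "-3.4 0 -9.4 0 0 0" --pt "-5 0 -8.7 0 0 0" --pt "-6.4 0 -7.6 0 0 0" --pt "-7.6 0 -6.4 0 0 0" --pt "0 0 0 0 0 0"

```text
time: 5.72
tool_pos: [695.2, -32.7, 117.5]
tcp_rot: [180.0, 0.1, -18.5]
ft_force: [-1.2, 1.2, -3.1]
finger_gap: 13.3
grip_force: 22.5
```

>>> apply_moves --pt "-8.7 0 -5 0 0 0" --pt "-9.4 0 -3.4 0 0 0" --pt "-6.8 0 -1.4 0 0 0" --pt "-8 0 -0.6 0 0 0" --pt "0 0 0 0 0 0"

```text
time: 6.35
tool_pos: [665.2, -22.7, 128.9]
tcp_rot: [-180.0, -0.1, -18.5]
ft_force: [1.9, 1.0, 2.5]
finger_gap: 13.3
grip_force: 22.2
```

Run:
```python
from h import *
s=sense();print(s['time'],s['tool_pos'],s['tcp_rot'],s['finger_gap'],s['grip_force'],s['ft_force'],s['wrist_torque'])
p,d=eyes.snapshot('side');cv2.imwrite('pics/s2.png',cv2.resize(p[200:320,220:380,::-1],None,fx=4,fy=4))
for n in('clip_jar','bail_tab','turning_peg'): print(n,best(models.place_of,n,'side'))
```

```text
6.35 [665.15876519 -22.66351591 128.93957403] [-1.79983154e+02 -8.93608164e-02 -1.85104692e+01] 13.34370202940414 22.17505842447281 [1.86838116 1.04810965 2.48340101] [-0.10687346 -0.42101533 -0.00720467]
clip_jar ([670.0, -19.0, 83.0], 0.84)
bail_tab ([671.0, -24.0, 136.0], 0.37)
turning_peg ([493.0, 38.0, 30.0], 0.75)
```

View pics/s2.png

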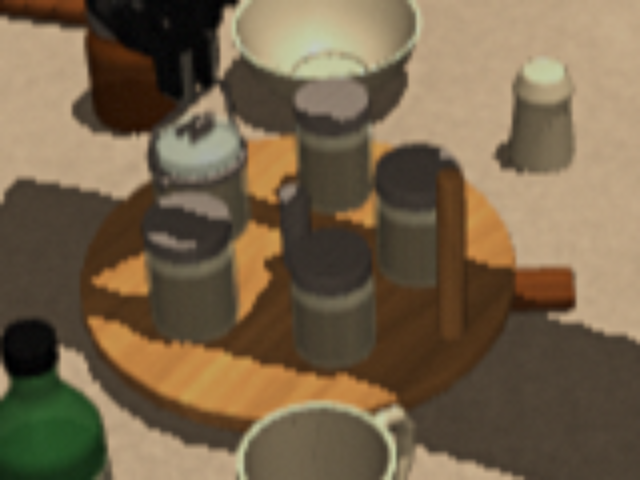

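The fingers hold the clip upright above the jar at about (190,70), but I can't tell whether it is on its stop. I'll push inward until the force rises.

>>> apply_moves --pt "-3 0 0 0 0 0" --pt "-3 0 0 0 0 0" --pt "-2 0 0 0 0 0" --pt "0 0 0 0 0 0" --pt "0 0 0 0 0 0"

```text
time: 7.18
tool_pos: [658.9, -20.6, 128.6]
tcp_rot: [-180.0, -0.2, -18.5]
ft_force: [7.4, -2.7, 2.5]
finger_gap: 13.7
grip_force: 22.6
```

>>> apply_moves --pt "-3 0 0 0 0 0" --pt "0 0 0 0 0 0" --pt "0 0 0 0 0 0" --pt "0 0 0 0 0 0" --pt "0 0 0 0 0 0"

```text
time: 7.8
tool_pos: [657.6, -20.5, 128.6]
tcp_rot: [-180.0, -0.4, -18.6]
ft_force: [17.6, -5.1, -3.3]
finger_gap: 13.2
grip_force: 22.0
```

>>> apply_moves --pt "0 0 0 0 0 0" --pt "0 0 0 0 0 0" --pt "0 0 0 0 0 0" --pt "0 0 0 0 0 0" --pt "0 0 0 0 0 0" --fingers 45

```text
time: 8.43
tool_pos: [654.5, -19.2, 127.7]
tcp_rot: [180.0, 0.0, -18.5]
ft_force: [0.5, -0.4, -0.8]
finger_gap: 45.3
grip_force: 0.0
```

>>> apply_moves --pt "0 0 -20 0 0 0" --pt "0 0 -40 0 0 0" --pt "-50 0 -10 0 0 0" --pt "-50 0 0 0 0 0" --pt "0 0 0 0 0 0"

```text
time: 9.05
tool_pos: [556.8, 13.6, 198.4]
tcp_rot: [180.0, 0.1, -18.5]
ft_force: [0.7, -0.9, 1.0]
finger_gap: 44.7
grip_force: 0.0
```

Run:
```python
from h import *
s=sense();print(s['time'],s['tool_pos'],s['tcp_rot'],s['finger_gap'],s['ft_force'])
p,d=eyes.snapshot('wrist');cv2.imwrite('pics/w3.png',p[:,:,::-1])
for n in('disc_top','clip_jar','bail_tab','turning_peg'): print(n,best(models.place_of,n,'wrist'))
eyes.snapshot('side')
for n in('disc_top','clip_jar','bail_tab','turning_peg'): print(n,best(models.place_of,n,'side'))
```

```text
9.05 [556.80574181  13.59995128 198.43398691] [ 1.79993707e+02  7.44648000e-02 -1.84508524e+01] 44.74611035986722 [ 0.72093209 -0.90554411  1.03189218]
disc_top ([600.0, 4.0, 26.0], 0.57)
clip_jar ([666.0, -19.0, 82.0], 0.82)
bail_tab ([662.0, -22.0, 139.0], 0.9)
turning_peg ([495.0, 40.0, 30.0], 0.72)
disc_top ([596.0, 3.0, 33.0], 0.85)
clip_jar ([668.0, -20.0, 86.0], 0.81)
bail_tab ([668.0, -19.0, 136.0], 0.55)
turning_peg ([667.0, -18.0, 135.0], 0.64)
```

View pics/w3.png

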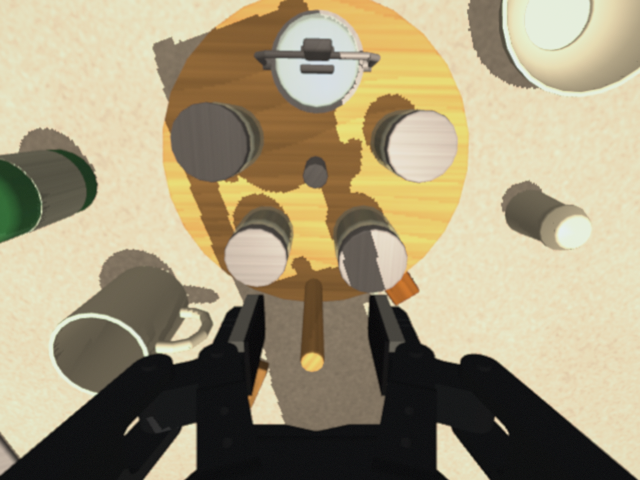

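The wrist view shows the clip standing upright over its lid at (317,55). The peg top is at (312,362), centred between the fingers, and the nose is at (400,287). Next I grip the peg.

>>> apply_moves --pt "-34 -1.5 0 0 0 0" --pt "-34 -1 0 0 0 0" --pt "0 0 29 0 0 0" --pt "0 0 29 0 0 0" --pt "0 0 28 0 0 0"

```text
time: 10.18
tool_pos: [496.2, 36.4, 111.0]
tcp_rot: [-180.0, -0.0, -18.5]
ft_force: [-0.2, -1.0, -0.3]
finger_gap: 45.1
grip_force: 0.0
```

>>> apply_moves --pt "0 0 0 0 0 0" --pt "0 0 0 0 0 0" --pt "0 0 0 0 0 0" --pt "0 0 0 0 0 0" --pt "0 0 0 0 0 0" --fingers 5 --grip_force 30

```text
time: 10.8
tool_pos: [496.1, 36.5, 112.1]
tcp_rot: [-180.0, -0.0, -18.5]
ft_force: [-2.6, 0.2, -5.8]
finger_gap: 14.6
grip_force: 30.7
```

Run:
```python
from h import *
s=sense();print(s['time'],s['tool_pos'],s['tcp_rot'],s['finger_gap'],s['grip_force'],s['ft_force'])
c=np.array([597.5,2.5])
p,d=eyes.snapshot('side')
P=[(u,v) for v in range(255,290) for u in range(335,375) if d[v,u]>0]
X=deproj('side',P,d);m=(X[:,2]>5)&(X[:,2]<17)&(np.hypot(*(X[:,:2]-c).T)>134)
Y=X[m][:,:2]-c;print(m.sum())
n=np.degrees(np.arctan2(Y[:,1],Y[:,0]))%360;print('nose',n.min(),n.max(),np.median(n))
nose=195.5
q=s['tool_pos'][:2]-c;a=np.degrees(np.arctan2(q[1],q[0]));r=np.hypot(*q);print('peg',a,r)
R=Ro.from_euler('xyz',s['tcp_rot'],degrees=True)
A=np.radians(np.linspace(a,nose-180,29))
W=np.c_[110*np.cos(A),110*np.sin(A),0*A]
print(np.degrees(A[1]-A[0]));print(R.inv().apply(np.diff(W,axis=0)).round(1).tolist())
```

```text
10.8 [496.12743317  36.48494731 112.12812677] [-1.79997561e+02 -1.02917881e-02 -1.85152075e+01] 14.624586958491737 30.684927105903625 [-2.56812756  0.15116754 -5.79486184]
126
nose 189.39876512795306 202.85360924906482 194.8482714750888
peg 161.466377376008 106.9176035544877
-5.213084906286016
[[0.5, -10.0, 0.0], [1.4, -9.9, 0.0], [2.3, -9.7, 0.0], [3.1, -9.5, 0.0], [4.0, -9.2, 0.0], [4.8, -8.8, 0.0], [5.6, -8.3, 0.0], [6.3, -7.8, 0.0], [7.0, -7.2, 0.0], [7.6, -6.5, 0.0], [8.2, -5.8, 0.0], [8.7, -5.0, 0.0], [9.1, -4.2, 0.0], [9.4, -3.4, 0.0], [9.7, -2.5, 0.0], [9.9, -1.6, 0.0], [10.0, -0.7, 0.0], [10.0, 0.2, 0.0], [9.9, 1.1, 0.0], [9.8, 2.0, 0.0], [9.6, 2.9, 0.0], [9.3, 3.8, 0.0], [8.9, 4.6, 0.0], [8.4, 5.4, 0.0], [7.9, 6.1, 0.0], [7.3, 6.8, 0.0], [6.7, 7.5, 0.0], [6.0, 8.0, 0.0]]
```

>>> apply_moves --pt "0.5 -10 0 0 0 0" --pt "1.4 -9.9 0 0 0 0" --pt "2.3 -9.7 0 0 0 0" --pt "3.1 -9.5 0 0 0 0" --pt "4 -9.2 0 0 0 0"

```text
time: 11.48
tool_pos: [523.1, 79.2, 112.1]
tcp_rot: [-180.0, -0.1, -18.5]
ft_force: [1.1, -3.0, -2.9]
finger_gap: 15.4
grip_force: 31.0
```

>>> apply_moves --pt "4.8 -8.8 0 0 0 0" --pt "5.6 -8.3 0 0 0 0" --pt "6.3 -7.8 0 0 0 0" --pt "7 -7.2 0 0 0 0" --pt "7.6 -6.5 0 0 0 0"

```text
time: 12.1
tool_pos: [565.0, 104.9, 112.1]
tcp_rot: [180.0, -0.1, -18.5]
ft_force: [2.9, -6.8, -0.1]
finger_gap: 15.2
grip_force: 31.2
```

>>> apply_moves --pt "8.2 -5.8 0 0 0 0" --pt "8.7 -5 0 0 0 0" --pt "9.1 -4.2 0 0 0 0" --pt "9.4 -3.4 0 0 0 0" --pt "9.7 -2.5 0 0 0 0"

```text
time: 12.72
tool_pos: [614.1, 109.7, 112.1]
tcp_rot: [179.9, -0.0, -18.6]
ft_force: [-1.3, -8.6, 3.7]
finger_gap: 15.3
grip_force: 31.5
```

Run:
```python
from h import *
s=sense();print(s['time'],s['tool_pos'],s['tcp_rot'],s['finger_gap'],s['grip_force'],s['ft_force'])
eyes.snapshot('side')
for n in('clip_jar','bail_tab','turning_peg'): print(n,best(models.place_of,n,'side'))
```

```text
12.725 [614.05228645 109.67284523 112.07181964] [ 1.79894929e+02 -8.37946415e-03 -1.85535653e+01] 15.273128929373772 31.493234038352966 [-1.31990469 -8.62255263  3.73740843]
clip_jar ([588.0, -70.0, 87.0], 0.57)
bail_tab ([587.0, -68.0, 133.0], 0.57)
turning_peg ([486.0, -172.0, 2.0], 0.62)
```

>>> apply_moves --pt "9.9 -0.6 0 0 0 0" --pt "10 -0.2 0 0 0 0" --pt "10 0.2 0 0 0 0" --pt "9.9 1.1 0 0 0 0" --pt "9.8 2 0 0 0 0"

```text
time: 13.55
tool_pos: [660.3, 92.4, 112.1]
tcp_rot: [180.0, -0.0, -18.5]
ft_force: [-3.7, -4.7, 4.9]
finger_gap: 14.9
grip_force: 31.8
```

>>> apply_moves --pt "9.6 2.9 0 0 0 0" --pt "9.3 3.8 0 0 0 0" --pt "8.9 4.6 0 0 0 0" --pt "8.4 5.4 0 0 0 0" --pt "7.9 6.1 0 0 0 0"

```text
time: 14.18
tool_pos: [694.5, 56.8, 112.0]
tcp_rot: [-180.0, 0.0, -18.5]
ft_force: [-6.1, -2.6, 6.9]
finger_gap: 14.7
grip_force: 31.8
```

>>> apply_moves --pt "7.3 6.8 0 0 0 0" --pt "6.7 7.5 0 0 0 0" --pt "6 8 0 0 0 0" --pt "0 0 0 0 0 0" --pt "0 0 0 0 0 0"

```text
time: 14.8
tool_pos: [706.2, 29.4, 112.1]
tcp_rot: [-180.0, 0.0, -18.5]
ft_force: [-5.5, -1.5, 6.6]
finger_gap: 15.1
grip_force: 31.8
```

Run:
```python
from h import *
s=sense();print(s['time'],s['tool_pos'],s['finger_gap'],s['grip_force'],s['ft_force'])
c=np.array([597.5,2.5])
for k in('side','scene'):
    p,d=eyes.snapshot(k)
    cv2.imwrite(f'pics/{k}9.png',cv2.resize(p[200:320,220:400,::-1],None,fx=4,fy=4))
    for n in('disc_top','clip_jar','bail_tab','turning_peg'):
        b=best(models.place_of,n,k)
        if b: q=np.array(b[0][:2])-c;print(k,n,b,np.degrees(np.arctan2(q[1],q[0]))%360)
```

```text
14.8 [706.19158495  29.43258596 112.06707283] 15.149875715789122 31.831069886684418 [-5.46722125 -1.46476956  6.61590127]
side disc_top ([593.0, 1.0, 32.0], 0.66) 198.434948822922
side clip_jar ([531.0, -17.0, 82.0], 0.84) 196.34288254344187
side bail_tab ([531.0, -20.0, 135.0], 0.39) 198.6930361742582
side turning_peg ([706.0, 32.0, 28.0], 0.52) 15.210426216402103
scene disc_top ([599.0, 3.0, 32.0], 0.87) 18.43494882292201
scene turning_peg ([705.0, 30.0, 27.0], 0.7) 14.349332042947134
```

View pics/side9.png

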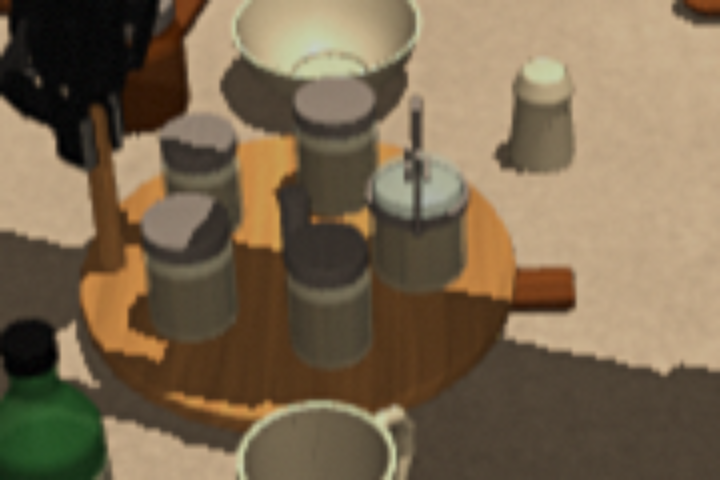

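View pics/scene9.png

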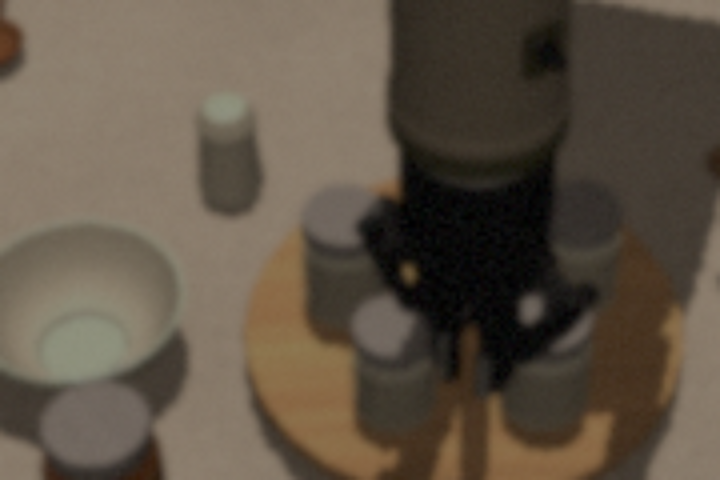

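The side view shows the clip upright on the jar at (418,170), in line with the nose at (543,289), and the fingers still on the peg at (105,150). In the scene view the gripper hides the jar and nose.

>>> apply_moves --pt "0 0 0 0 0 0" --pt "0 0 0 0 0 0" --pt "0 0 0 0 0 0" --pt "0 0 0 0 0 0" --pt "0 0 0 0 0 0"

```text
time: 15.92
tool_pos: [706.1, 29.6, 112.1]
tcp_rot: [-180.0, 0.0, -18.5]
ft_force: [-6.6, -1.9, 5.8]
finger_gap: 15.1
grip_force: 31.8
```

```bash
python3 -c "
from bench import job;print(job.hand_in())"
```

```text
the job is handed in; nothing more can be done
None
```

I closed the clip, turned the clip-top jar to the front in line with the nose (to within about 2° by the cameras) and handed in at about 16 s still gripping the peg at about 32 N; the hand-in gave no verdict.

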